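# Start the microplate shaker

## Robot

A 6-joint arm with a two-finger parallel gripper is mounted at the origin on the work surface. World frame = base frame: x ahead of the robot, y to its left, z up, the work surface at z = 0. Lengths are in mm, angles in rad, forces in N, time in s.
With the tool pointing down it reaches from about 250 to 725 mm from the base axis. Payload 9.7 kg.
Tool frame: the origin (TCP) lies at the very end of the fingers, on their centre line; the grasp point (between the pads) lies 19 mm behind it; z points along the fingers, y is the line along which they close (so a half turn about z gives the same grasp; the last joint's range is limited). The gripper opens to 85 mm and grips with 20 to 120 N. Pads are 22 mm wide; open, the fingers measure 114 mm over their backs; the gripper's body (76 mm by 85 mm) begins 54 mm behind the grasp point. The pads swing forward as they close: fully open they stand 13 mm farther back than shut.
Start: joints at [1.209, 0.087, 0.176, 1.66, 0, 1.571], TCP at [194.674, 514.392, 193.684] pointing down, gripper open.
Joint ranges: [-3.13, 3.13], [-0.85, 1.81], [-1.15, 1.24], [-2.2, 2.28], [-1.44, 1.52], [-3.14, 3.14]. Speed limits (rad/s): [2.22, 2.22, 2.57, 3.14, 3.14, 3.14].

## Interface

Orientations are given as [roll, pitch, yaw] about the fixed x, y, z axes, in that order (R = Rz(yaw) Ry(pitch) Rx(roll)).
In Python, from plant import r gives the robot as it stands.
- The arm moves only by the tool servo_tool, never from a script. Its argument "motion" is a list of rows, each an object with "angular": the turn, a rotation vector about the tool's x, y, z in units of 5 degrees (1.0 is 5 degrees), a list of three; "linear": the shift along the tool's x, y, z in cm, a list of three; "fingers": the finger opening in cm, from 0 to 8.54. A call has 1 to 20 rows; each row is the pose to reach, as a shift and turn from the pose commanded when the call began, along the tool's axes at that moment; what a row does not reach only later rows make up. A row lasts 1/8 s, in which the tool goes at most 62.5 mm and 10.7 degrees, less where a joint would pass 70% of its speed; a pose out of reach is approached as far as the arm can. A call with a gripper value outside its range is refused whole. The fingers move at their own pace and stop on an object; "grip_force" is the grip in N (left out, the last holds). Time passes only in rows, so rows that repeat a pose let the fingers close. It gives the time, the measured TCP pose, the force, the opening and the grip force at its end, in the units of the state.
- r.get_state(): the state, without advancing time (a new reading comes with each control period).
- r.snapshot(name): name is "scene" or "top"; returns a dict with "color" (384x512x3 uint8, blue, green, red), "depth" (384x512 float32, mm along the optical axis (not along the pixel's ray), 0 where there is no reading), "camera_matrix" (3x3 intrinsics, pixels), "world_from_camera" (4x4, takes a point from camera to world coordinates). Camera axes: x right, y down, z forward; pixel columns grow to the right and rows downward; lengths in mm; the calibration is good to about 2 mm. A picture is of the moment at which its call begins.
- r.close_job(): hands the job in; it is judged then, once.
The state is a dict: "time_s": time; "joint_positions": joint angles; "qd": joint speeds; "joint_efforts": joint torques, N m; "tool_pos": TCP position; "orientation": TCP orientation; "contact_force": force on the tool from outside, world axes, zero at the start; "moment": the same for the moment, N m; "opening": finger opening in mm; "gripper_force": force on a finger pad.
Only numpy, scipy, OpenCV 4.12 (cv2) and the standard library are available. Lean on these libraries where they do the work, as an engineer would, in place of code of your own. Each camera call takes 0.05 s, during which the arm holds its last target. There are 200 camera calls.

## Task

Get the plate shaker running by pressing with the closed fingertips: first push the rocker on the grey bench switch box over to its on side (the raised white half with the green dot), then press the blue key on the shaker fully down so that it stays in, then press the green key all the way down and let it come back up. Keep to that order, do not press the red key, and do not pick up or move the tip box, the vials or the microplate.

Things in the scene. Friction and masses are not known exactly. Their poses are not given: they have to be found in the camera images.
- shaker: White laboratory microplate shaker, 260 mm deep (x) by 280 mm wide (y), fixed to the bench. Origin under its centre at bench level; -x is its front, z up. Its front key deck is 75 mm above the bench and carries the three keys in a row 85 mm ahead of the centre (x = -0.085), at y = -60, 0 and +60 mm; which colour stands where changes. The dark shaking platform behind the keys begins 50 mm behind the row of key centres and is 95 mm high (microplate top 109 mm).
- key_blue_top (a point): Site at the centre of the top of the blue round key (cap 26 mm across, in a black round collar 40 mm across and 12 mm high), z up. The cap top stands 97 mm above the bench when the key is up, 10 mm proud of its collar, and moves with the key. Programme key; moves straight down.
- key_green_top (a point): Site at the centre of the top of the green round key (cap 26 mm across, in a black round collar 40 mm across and 12 mm high), z up. The cap top stands 97 mm above the bench when the key is up, 10 mm proud of its collar, and moves with the key. Start key; moves straight down.
- key_red_top (a point): Site at the centre of the top of the red round key (cap 26 mm across, in a black round collar 40 mm across and 12 mm high), z up. The cap top stands 97 mm above the bench when the key is up, 10 mm proud of its collar, and moves with the key. Stop key, not to be pressed.
- key_blue (a joint): How far the blue key is pressed, m: 0 up, 0.006 fully down. About 3 N moves it; it has no spring and stays where it is pushed (latched when fully down).
- key_green (a joint): How far the green key is pressed, m: 0 up, 0.006 fully down (about 5 N). A spring returns it when let go.
- key_red (a joint): How far the red key is pressed, m: 0 up, 0.006 fully down (about 5 N). Sprung like the green one.
- switch_box: Pale grey bench switch box, 100 mm (x) by 80 mm (y) by 55 mm high, fixed to the bench, to the left or to the right of the shaker. Origin under its centre. The rocker sits in the middle of its top, its pivot along the box's y axis, 61 mm above the bench; the on half points to the box's +x, the dark off half to -x. A second small green dot marks the box top 41 mm to +x, beyond the on half.
- rocker_on (a point): Where to push on the rocker: top face of the white on half (marked with a green dot), 16 mm from the pivot. The cap is dished, each half 24 mm long and 26 mm wide. Off, the on half slopes up outwards and this point is about 69 mm above the bench (its outer edge about 72 mm); pushed straight down until fully on, the half lies level about 63 mm above the bench. About 3 N at this point moves it.
- rocker (a joint): Angle of the rocker, rad: 0 off, 0.4 fully on. It stays where it is left.
- tip_box: Loose white pipette-tip box with a yellow top, 120 x 85 x 62 mm. Origin under its centre, z up. Leave alone.
- vial_red: Loose small green glass vial with a red cap and paper label, 26 mm across, 62 mm high. Origin under its centre, z up. Leave alone.
- vial_amber: Loose small amber vial with a black cap, 26 mm across, 62 mm high. Origin under its centre, z up. Leave alone.
- microplate: Loose clear microplate lying on the shaking platform, 85 x 127 x 14 mm. Origin under its centre, z up. Leave alone.
There are look-alikes about, which are no part of the job. Of the things like the switch_box, leave any that is purple; of the rest the smaller one is meant.

How it is judged (in metres and radians):
On the way, in this order (a step that is already met when the one before it is completed fails the run):
1. the rocker is pushed over to on (value of joint rocker above 0.3 rad), for 0.1 s.
2. the blue key is pressed fully down and stays in (value of joint key_blue above 0.0045 m), for 0.1 s.
3. the green key is pressed all the way down (value of joint key_green above 0.0045 m), for 0.05 s.
4. the green key is let up again (value of joint key_green below 0.0015 m), for 0.1 s.
At the end, for the whole second after the job is handed in: The rocker is on (over 0.3 of 0.4 rad), the blue key is in (over 4.5 of 6 mm), the green and red keys are up (under 1.5 mm), and the tip box, both vials and the microplate rest within 15 mm of where they began (value of joint rocker above 0.3 rad and value of joint key_blue above 0.0045 m and value of joint each of key_green, key_red below 0.0015 m and linear speed of each of tip_box, vial_red, vial_amber, microplate below 0.02 m/s and distance of each of tip_box, vial_red, vial_amber, microplate from where it was at the start of the episode below 0.015 m); the robot touches nothing.
It fails at once if the red key is pressed (over 2 mm) (value of joint key_red above 0.002 m).
It fails at once if the blue key is pressed (over 3 mm) while the rocker is still off (value of joint key_blue above 0.003 m and value of joint rocker below 0.3 rad).
It fails at once if the green key is pressed (over 3 mm) before the rocker is on and the blue key is in (value of joint key_green above 0.003 m and (value of joint rocker below 0.3 rad or value of joint key_blue below 0.0045 m)).
It fails at once if the tip box, a vial or the microplate is lifted, carried or pushed more than 15 mm (distance of any of tip_box, vial_red, vial_amber, microplate from where it was at the start of the episode above 0.015 m).
It fails at once if the tip box, a vial or the microplate is tipped over (angle between any of tip_box, vial_red, vial_amber, microplate's own z axis and vertical above 0.4 rad).
It also fails if it takes over 58 s, if anything falls off the work surface, if the arm or the gripper's body presses on something with over 40 N, if the wrist force passes 120 N, or if a joint passes its speed limit or range.

## Working session

There is one attempt and no reset: what is moved stays moved. The work goes in short steps, Python scripts to look and compute and a tool call to move; the robot and the scene stay as the last step left them, time stands still between calls to the robot, and variables do not carry over. Pictures are saved under pics/ and viewed, at most 10 in all, crops included, and the job is handed in when it is done.

Besides the shell and the picture viewer there is one more tool, called after "Call:" as name([rows], argument=value, ...), one row to a line, values as JSON. servo_tool: Moves the arm, as the interface text tells. Its arguments: {"type":"object","properties":{"motion":{"type":"array"},"grip_force":{"type":"number"}},"required":["motion"]}

```bash
mkdir -p pics; cat > h.py <<'E'
import numpy as np, cv2
from plant import r
def snap(n,f):
    s=r.snapshot(n); cv2.imwrite(f'pics/{f}.png',s['color']); np.savez(f'{f}.npz',**s); return s
def world(s,u,v,z=None):
    K=s['camera_matrix'];T=s['world_from_camera']
    ray=np.linalg.inv(K)@[u,v,1]
    if z is None:
        d=np.median(s['depth'][int(v)-1:int(v)+2,int(u)-1:int(u)+2]); p=ray*d
        return T[:3,:3]@p+T[:3,3]
    w=T[:3,:3]@ray; return T[:3,3]+w*(z-T[2,3])/w[2]
E
python3 - <<'E'
from h import *
a=snap('scene','s0')['color'];b=snap('top','t0')['color']
cv2.imwrite('pics/t0b.png',cv2.resize(b,(800,600),interpolation=3))
cv2.imwrite('pics/s0b.png',cv2.resize(a,(800,600),interpolation=3))
print(r.get_state())
E
```

```text
{'time_s': 0.1, 'joint_positions': array([1.20900286e+00, 8.74123520e-02, 1.75203464e-01, 1.65978344e+00,
       1.86277895e-05, 1.57081670e+00]), 'qd': array([-5.07880949e-04, -3.88665485e-04,  2.08734391e-03, -1.32121236e-04,
       -5.68084029e-05,  5.63711766e-04]), 'joint_efforts': array([-9.77904201e-04, -5.21563482e+01,  4.65653050e+01,  1.60367723e-02,
       -6.20127275e-05,  1.74448735e-05]), 'tool_pos': array([194.58085384, 514.16661237, 193.0448991 ]), 'orientation': array([-3.14039665e+00, -1.86034109e-05,  2.77977879e+00]), 'contact_force': array([ 0.73273996, -0.54738721, -0.1881149 ]), 'moment': array([ 0.02265897, -0.00846177, -0.0391475 ]), 'gripper_force': 0.0, 'opening': 85.48238467457041}
```

View pics/t0b.png

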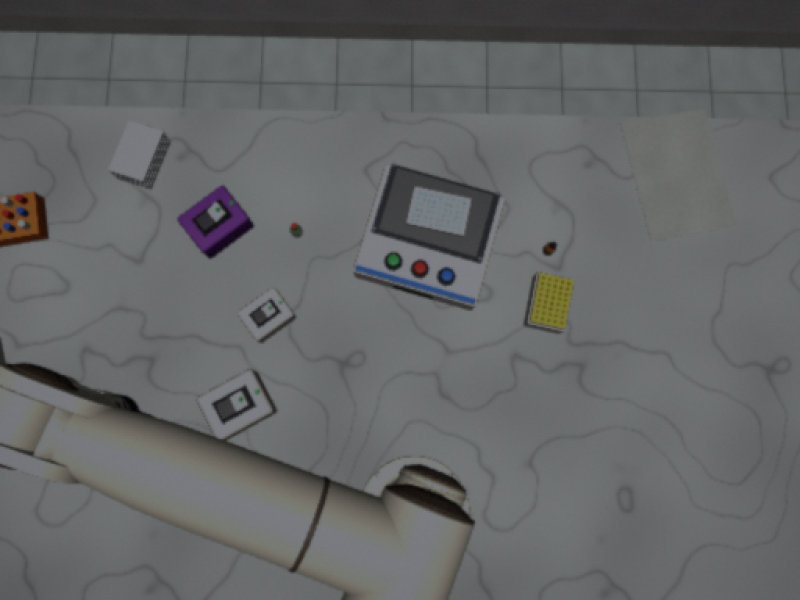

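View pics/s0b.png

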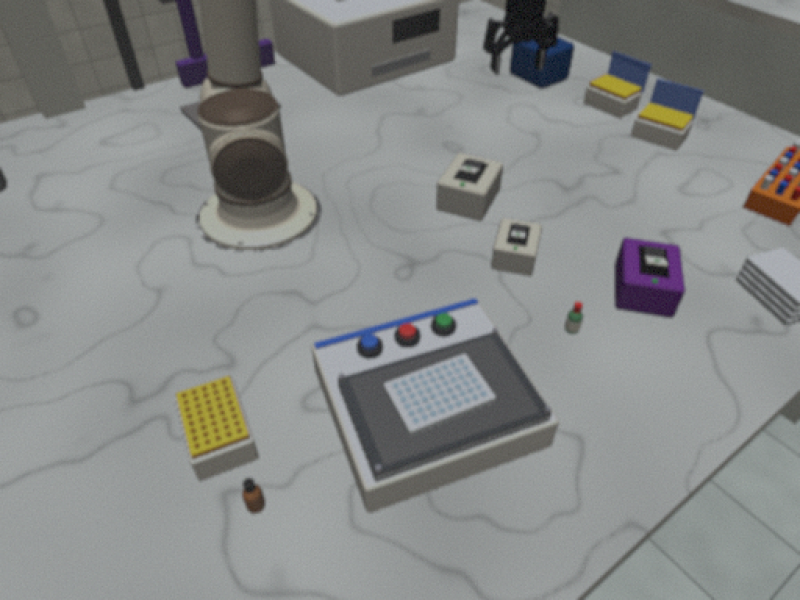

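Top view (800x600): there are three switch boxes. The purple one is at (215,220) and is excluded. The larger grey one is at (236,404) and the smaller grey one at (267,314), so the smaller grey one is meant. Keys are green (393,261), red (420,268) and blue (446,275). I'll confirm in a crop.

```bash
python3 - <<'E'
from h import *
s=dict(np.load('t0.npz'));c=s['color']
A=cv2.resize(c[178:226,145:195],(400,384),interpolation=2);B=cv2.resize(c[150:198,240:300],(400,320),interpolation=2)
im=np.zeros((384,800,3),np.uint8);im[:,:400]=A;im[:320,400:]=B
cv2.imwrite('pics/crop.png',np.clip(im*1.6,0,255).astype(np.uint8))
hsv=cv2.cvtColor(c,cv2.COLOR_BGR2HSV)
for n,(u,v) in dict(green=(251,167),red=(269,171.5),blue=(285.5,176)).items():
    print(n,world(s,u,v),world(s,u,v,97))
for u,v in [(171,201),(151,258),(176,196)]: print(world(s,u,v))
E
```

```text
green [532.31215245  53.41778786  99.14816513] [532.8253015   53.39108447  97.        ]
red [518.19349073  -7.32485273  97.55435831] [518.32023144  -7.35554486  97.        ]
blue [503.95740301 -63.00481218  96.11272306] [503.76367697 -62.92084255  97.        ]
[417.88111637 322.35205021  64.37738873]
[225.66720646 374.893796    86.91191838]
[436.53500861 307.409596    56.99548163]
```

View pics/crop.png

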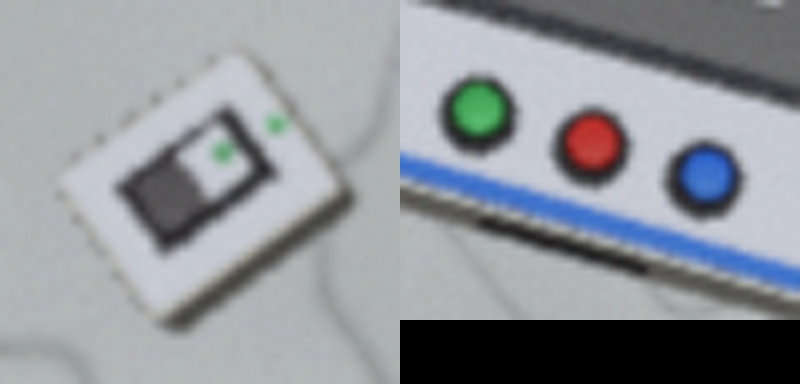

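```bash
cat >> h.py <<'E'
def delta(p,yaw=None):
    st=r.get_state();q=st['orientation'][2];t=st['tool_pos']
    x=np.array([np.cos(q),np.sin(q),0]);y=np.array([np.sin(q),-np.cos(q),0])
    d=np.array(p)-t
    a=None if yaw is None else -np.degrees(yaw-q)/5
    return np.round([d@x/10,d@y/10,-d[2]/10],2),a
E
python3 - <<'E'
from h import *
s=dict(np.load('t0.npz'))
d1=world(s,172.44,196.56,69);d2=world(s,179.06,193.2,55)
d=d2-d1;yaw=np.arctan2(d[1],d[0]);print(d1,d2,np.hypot(*d[:2]),yaw)
cen=world(s,145+206.5/8-.5,178+190.5/8-.5,55);e=d2-cen;print('cen',cen,np.hypot(*e[:2]),np.arctan2(e[1],e[0]))
K={}
for n,(u,v) in dict(green=(251.4,165.9),red=(268.7,170.7),blue=(285.5,175.7)).items(): K[n]=world(s,u,v,97);print(n,K[n])
p=d2-41*np.array([np.cos(yaw),np.sin(yaw),0]);print(p)
print(delta([d1[0],d1[1],110],yaw))
E
```

```text
[432.43230092 317.37936706  69.        ] [446.73737089 297.71744293  55.        ] 24.31514522625202 -0.941817480375108
cen [418.21256812 326.26739526  55.        ] 40.35795028678529 -0.7858388059418016
green [536.65058213  52.09346642  97.        ]
red [521.06047415  -6.3291286   97.        ]
blue [504.79441753 -62.92156826  97.        ]
[422.61627833 330.87121939  55.        ]
(array([-29.21,  -9.99,   8.3 ]), np.float64(42.646351916624795))
```

The crop confirms the small grey box: its white half with the green dot is at (223,152) and its second dot at (276,125). I'm moving above it with the fingers closed.

Call:
servo_tool([
  {"angular": [0,0,1.5],"linear": [-5,-1.7,0],"fingers": 0},
  {"angular": [0,0,3],"linear": [-10,-3.4,0],"fingers": 0},
  {"angular": [0,0,4.5],"linear": [-15,-5.1,1],"fingers": 0},
  {"angular": [0,0,6],"linear": [-20,-6.8,2],"fingers": 0},
  {"angular": [0,0,6.4],"linear": [-25,-8.5,4],"fingers": 0},
  {"angular": [0,0,6.4],"linear": [-29.2,-10,6],"fingers": 0},
  {"angular": [0,0,6.4],"linear": [-29.2,-10,8],"fingers": 0},
  {"angular": [0,0,6.4],"linear": [-29.2,-10,8],"fingers": 0},
  {"angular": [0,0,6.4],"linear": [-29.2,-10,8],"fingers": 0},
  {"angular": [0,0,6.4],"linear": [-29.2,-10,8],"fingers": 0},
], grip_force=20)

```text
time_s: 1.35
tool_pos: [432.4, 318.2, 114.7]
orientation: [3.14, 0.0, 2.222]
contact_force: [-0.4, 0.2, -0.1]
opening: 0.0
gripper_force: 0.0
```

```bash
python3 - <<'E'
from h import *
print(delta([432.5,316.4,63],2.22)); st=r.get_state(); print(st['tool_pos'],st['orientation'],st['opening'],st['contact_force'])
c=snap('top','t1')['color'][170:230,140:220]; d=snap('scene','s1')['color'][110:190,280:380]
im=np.hstack([cv2.resize(c,(400,320),interpolation=2),cv2.resize(d,(400,320),interpolation=2)])
cv2.imwrite('pics/c1.png',np.clip(im*1.4,0,255).astype(np.uint8))
E
```

```text
(array([-0.15, -0.1 ,  5.17]), np.float64(0.026567163358688944))
[432.37205501 318.21918607 114.72341457] [3.14018732e+00 2.49997335e-05 2.22231842e+00] 0.03781308578169057 [-0.38755677  0.21543146 -0.06790179]
```

View pics/c1.png

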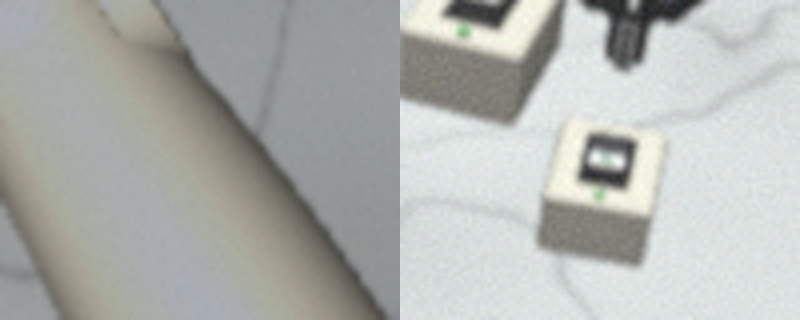

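The top view is blocked by the arm. In the scene view the fingertips are above the small box, with its rocker dot at crop (606,159). I'm pressing down.

Call:
servo_tool([
  {"angular": [0,0,0],"linear": [-0.15,-0.1,2.5],"fingers": 0},
  {"angular": [0,0,0],"linear": [-0.15,-0.1,4],"fingers": 0},
  {"angular": [0,0,0],"linear": [-0.15,-0.1,4.4],"fingers": 0},
  {"angular": [0,0,0],"linear": [-0.15,-0.1,4.8],"fingers": 0},
  {"angular": [0,0,0],"linear": [-0.15,-0.1,5.1],"fingers": 0},
  {"angular": [0,0,0],"linear": [-0.15,-0.1,5.25],"fingers": 0},
  {"angular": [0,0,0],"linear": [-0.15,-0.1,5.25],"fingers": 0},
  {"angular": [0,0,0],"linear": [-0.15,-0.1,5.25],"fingers": 0},
])

```text
time_s: 2.45
tool_pos: [432.6, 315.8, 61.4]
orientation: [3.141, 0.0, 2.221]
contact_force: [0.0, 0.7, 0.8]
opening: -0.2
gripper_force: 0.0
```

Call:
servo_tool([
  {"angular": [0,0,0],"linear": [0,0,0.1],"fingers": 0},
  {"angular": [0,0,0],"linear": [0,0,0.2],"fingers": 0},
  {"angular": [0,0,0],"linear": [0,0,0.2],"fingers": 0},
])

```text
time_s: 2.82
tool_pos: [432.4, 315.7, 59.1]
orientation: [-3.141, -0.0, 2.221]
contact_force: [1.2, -0.3, 0.3]
opening: 0.4
gripper_force: 0.0
```

```bash
python3 - <<'E'
from h import *
d=snap('scene','s2')['color'][110:190,280:380]
cv2.imwrite('pics/c2.png',cv2.resize(d,(800,600),interpolation=2))
E
```

```text
(no output)
```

View pics/c2.png

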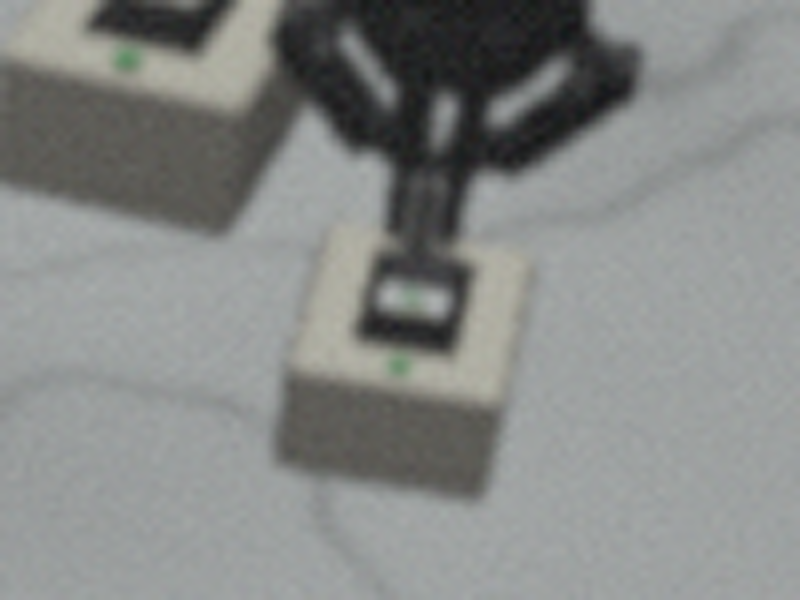

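The picture shows the fingertips ending at (420,245), at the rear of the rocker (dot at 410,300). I'll compare this with the projected TCP.

```bash
python3 - <<'E'
from h import *
s=dict(np.load('s2.npz'))
def proj(p):
    T=np.linalg.inv(s['world_from_camera']);q=s['camera_matrix']@(T[:3,:3]@np.array(p)+T[:3,3]);return q[:2]/q[2]
f=lambda u,v:(280+(u+.5)/8-.5,110+(v+.5)/7.5-.5)
p=proj(r.get_state()['tool_pos']);print('tcp',p,((p[0]-280)*8,(p[1]-110)*7.5))
print('dot69',world(s,*f(412,298),69),'dot2',world(s,*f(399,366),55), 'depthdot2',world(s,*f(399,366)))
print('depth dot',world(s,*f(412,298)),'fingertip',world(s,*f(420,235)))
t=dict(np.load('t0.npz'))
print('top depth',world(t,179.06,193.2),world(t,172.44,196.56))
for n,u,v in [('g',443,322),('r',407,332),('b',370,344)]:
    print(n,world(dict(np.load('s0.npz')),u*.64,v*.64,97))
E
```

```text
tcp [329.97561745 152.67271588] (np.float64(399.80493956418604), np.float64(320.04536907635213))
dot69 [431.2512315  319.44824046  69.        ] dot2 [446.97478807 300.15691881  55.        ] depthdot2 [447.12235917 299.98107543  55.1833593 ]
depth dot [427.76125378 323.61013587  64.8625279 ] fingertip [441.45578918 305.62617167 111.42492444]
top depth [446.53050993 297.53124011  56.1964173 ] [432.15653439 317.09337292  70.67472608]
g [544.36228783  47.40495135  97.        ]
r [528.23892587  -8.67209616  97.        ]
b [515.00898163 -66.22139655  97.        ]
```

```bash
python3 - <<'E'
from h import *
snap('scene','s3')
st=r.get_state();print(st['time_s'],st['tool_pos'],st['joint_positions'],st['contact_force'])
for n,t in [('s0',(194.6,514.2)),('s1',(432.4,318.2)),('s2',(432.4,315.7)),('s3',(432.4,315.7))]:
    s=dict(np.load(n+'.npz'));K=s['camera_matrix'];T=s['world_from_camera']
    v,u=np.mgrid[:384,:512];d=s['depth'];P=np.stack([u,v,np.ones_like(u)],-1)@np.linalg.inv(K).T*d[...,None]
    W=P@T[:3,:3].T+T[:3,3]
    m=(d>0)&(np.hypot(W[...,0]-t[0],W[...,1]-t[1])<70)&(W[...,2]>75)
    i=np.argsort(W[m][:,2])[:400:40];print(n,m.sum());print(np.round(np.c_[W[m][i],u[m][i],v[m][i]]).astype(int)[:6])
E
```

```text
2.925 [432.47695944 315.70356517  59.16232937] [ 6.30581620e-01  4.33024034e-02 -1.29503553e-01  1.39802798e+00
 -1.79670134e-05  1.55088518e+00] [ 0.47974942 -0.67750994 -0.01277764]
s0 1246
[[205 558 243 342  43]
 [214 554 256 344  40]
 [220 563 266 348  37]
 [170 464 276 314  36]
 [187 460 285 317  35]
 [202 554 293 343  27]]
s1 4645
[[435 307 154 333 127]
 [446 317 169 339 123]
 [431 306 181 333 118]
 [436 307 193 335 115]
 [451 316 200 342 114]
 [429 300 204 332 111]]
s2 5297
[[442 316  96 334 144]
 [443 308 114 333 140]
 [437 306 129 332 135]
 [436 309 141 333 131]
 [455 320 147 341 131]
 [404 304 151 324 123]]
s3 5296
[[442 316  96 334 144]
 [434 304 114 330 139]
 [439 308 129 333 135]
 [452 312 141 338 133]
 [459 319 146 342 132]
 [413 284 151 321 127]]
```

Depth puts the real fingertips about 37–39 mm above the reported TCP in all three pictures, while the lateral position agrees. So I'll continue down in small steps, guided by force.

Call:
servo_tool([
  {"angular": [0,0,0],"linear": [0,0,0.8],"fingers": 0},
  {"angular": [0,0,0],"linear": [0,0,1.6],"fingers": 0},
  {"angular": [0,0,0],"linear": [0,0,2.1],"fingers": 0},
  {"angular": [0,0,0],"linear": [0,0,2.4],"fingers": 0},
  {"angular": [0,0,0],"linear": [0,0,2.4],"fingers": 0},
])

```text
time_s: 3.55
tool_pos: [432.4, 315.6, 34.9]
orientation: [-3.141, 0.0, 2.221]
contact_force: [-0.2, -0.3, -0.2]
opening: 0.4
gripper_force: 0.0
```

Call:
servo_tool([
  {"angular": [0,0,0],"linear": [0,0,0.2],"fingers": 0},
  {"angular": [0,0,0],"linear": [0,0,0.3],"fingers": 0},
  {"angular": [0,0,0],"linear": [0,0,0.3],"fingers": 0},
])

```text
time_s: 3.92
tool_pos: [432.8, 315.7, 32.5]
orientation: [3.141, 0.0, 2.221]
contact_force: [1.1, -1.9, 1.6]
opening: 0.1
gripper_force: 1.1
```

Call:
servo_tool([
  {"angular": [0,0,0],"linear": [0,0,0.2],"fingers": 0},
  {"angular": [0,0,0],"linear": [0,0,0.3],"fingers": 0},
  {"angular": [0,0,0],"linear": [0,0,0.3],"fingers": 0},
])

```text
time_s: 4.3
tool_pos: [432.4, 315.8, 29.0]
orientation: [-3.142, -0.0, 2.221]
contact_force: [1.2, -1.6, 1.0]
opening: 0.1
gripper_force: 0.8
```

Call:
servo_tool([
  {"angular": [0,0,0],"linear": [0,0,0.2],"fingers": 0},
  {"angular": [0,0,0],"linear": [0,0,0.4],"fingers": 0},
  {"angular": [0,0,0],"linear": [0,0,0.4],"fingers": 0},
])

```text
time_s: 4.68
tool_pos: [432.6, 315.7, 25.4]
orientation: [3.141, 0.0, 2.221]
contact_force: [1.3, -1.8, 6.1]
opening: 0.1
gripper_force: 2.8
```

Call:
servo_tool([
  {"angular": [0,0,0],"linear": [0,0,0.1],"fingers": 0},
  {"angular": [0,0,0],"linear": [0,0,0.15],"fingers": 0},
  {"angular": [0,0,0],"linear": [0,0,0.15],"fingers": 0},
])

```text
time_s: 5.05
tool_pos: [432.7, 315.8, 25.3]
orientation: [3.14, 0.0, 2.221]
contact_force: [-2.9, -4.9, 15.6]
opening: 0.3
gripper_force: 8.0
```

Call:
servo_tool([
  {"angular": [0,0,0],"linear": [0,0,-1.5],"fingers": 0},
  {"angular": [0,0,0],"linear": [0,0,-5],"fingers": 0},
  {"angular": [0,0,0],"linear": [0,0,-10],"fingers": 0},
  {"angular": [0,0,0],"linear": [0,0,-13],"fingers": 0},
  {"angular": [0,0,0],"linear": [0,0,-13],"fingers": 0},
  {"angular": [0,0,0],"linear": [0,0,-13],"fingers": 0},
])

```text
time_s: 5.8
tool_pos: [432.1, 315.7, 152.8]
orientation: [-3.14, -0.0, 2.222]
contact_force: [-0.6, 0.4, -0.2]
opening: 0.2
gripper_force: 0.0
```

```bash
python3 - <<'E'
from h import *
a=snap('scene','s4');b=snap('top','t4')
c=a['color'][190:235,220:300];d=a['color'][130:170,310:350]
im=np.hstack([cv2.resize(c,(480,270),interpolation=2),cv2.resize(d,(270,270),interpolation=2)])
cv2.imwrite('pics/c4.png',np.clip(im*1.3,0,255).astype(np.uint8))
for s,ref in [(b,dict(green=(251.4,165.9),red=(268.7,170.7),blue=(285.5,175.7))),(a,dict(green=(443*.64,322*.64),red=(407*.64,332*.64),blue=(370*.64,344*.64)))]:
    h=cv2.cvtColor(s['color'],cv2.COLOR_BGR2HSV).astype(int)
    v,u=np.mgrid[:384,:512]
    for n,(x,y) in ref.items():
        hue={'green':65,'red':0,'blue':110}[n]
        m=(np.hypot(u-x,v-y)<9)&(np.abs((h[...,0]-hue+90)%180-90)<18)&(h[...,1]>110)
        cu,cv_=u[m].mean(),v[m].mean()
        print(n,m.sum(),round(cu,1),round(cv_,1),world(s,cu,cv_,97).round(1),'depth',world(s,cu,cv_).round(1))
print(r.get_state()['tool_pos'])
for p in ([536,52,82],[505,-63,82]): print(delta(p))
E
```

```text
green 50 251.3 166.1 [535.8  52.5  97. ] depth [536.   52.5  96.2]
red 60 268.5 171.0 [520.   -5.7  97. ] depth [519.8  -5.6  97.7]
blue 58 285.5 175.9 [504.2 -62.9  97. ] depth [504.4 -63.   96.5]
green 59 283.6 204.4 [540.3  50.9  97. ] depth [538.8  52.2  94.9]
red 83 260.4 211.5 [525.6  -7.   97. ] depth [524.8  -6.4  95.9]
blue 96 235.7 217.4 [506.6 -63.5  97. ] depth [506.5 -63.4  96.9]
[431.90002072 315.41707674 152.27428621]
(array([-27.27,  -7.67,   7.03]), None)
(array([-34.54, -17.1 ,   7.03]), None)
```

View pics/c4.png

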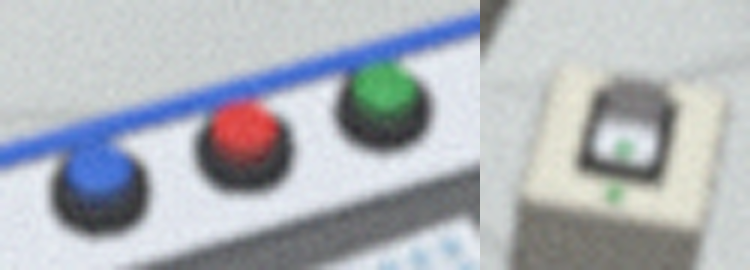

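The rocker is on: its white half now lies level and the dark half is raised. In the left crop the keys are blue (100,170), red (245,130) and green (383,88). Going to hover over blue.

Call:
servo_tool([
  {"angular": [0,0,0],"linear": [-4.3,-2.1,0],"fingers": 0},
  {"angular": [0,0,0],"linear": [-8.6,-4.3,0],"fingers": 0},
  {"angular": [0,0,0],"linear": [-13,-6.4,0],"fingers": 0},
  {"angular": [0,0,0],"linear": [-17.3,-8.6,0],"fingers": 0},
  {"angular": [0,0,0],"linear": [-21.6,-10.7,0],"fingers": 0},
  {"angular": [0,0,0],"linear": [-25.9,-12.8,0],"fingers": 0},
  {"angular": [0,0,0],"linear": [-30.2,-15,0],"fingers": 0},
  {"angular": [0,0,0],"linear": [-34.5,-17.1,2],"fingers": 0},
  {"angular": [0,0,0],"linear": [-34.5,-17.1,4],"fingers": 0},
  {"angular": [0,0,0],"linear": [-34.5,-17.1,6.6],"fingers": 0},
  {"angular": [0,0,0],"linear": [-34.5,-17.1,6.6],"fingers": 0},
  {"angular": [0,0,0],"linear": [-34.5,-17.1,6.6],"fingers": 0},
])

```text
time_s: 7.4
tool_pos: [505.3, -62.2, 88.2]
orientation: [3.142, -0.0, 2.222]
contact_force: [-0.2, -0.8, 1.1]
opening: -0.1
gripper_force: 0.0
```

```bash
python3 - <<'E'
from h import *
a=snap('scene','s5');st=r.get_state();print(st['tool_pos'],delta([505,-63,60]))
cv2.imwrite('pics/c5.png',np.clip(cv2.resize(a['color'][160:240,200:300],(800,600),interpolation=2)*1.3,0,255).astype(np.uint8))
E
```

```text
[505.69232188 -62.25059313  88.608747  ] (array([-0.02, -0.1 ,  2.86]), None)
```

View pics/c5.png

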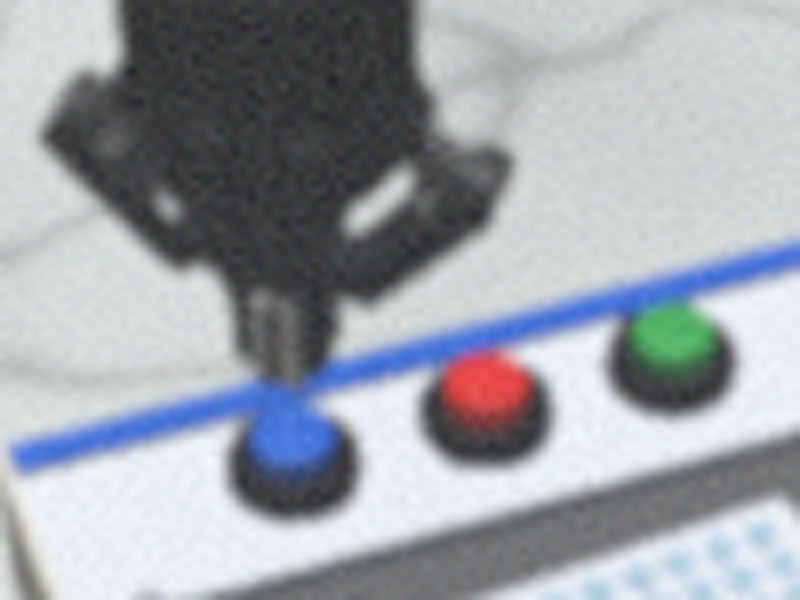

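The fingertips at (285,380) are right above the blue key at (293,430). Pressing down in steps; contact should come near a reported z of 59 and the bottom near 53.

Call:
servo_tool([
  {"angular": [0,0,0],"linear": [0,-0.1,1.2],"fingers": 0},
  {"angular": [0,0,0],"linear": [0,-0.1,2.2],"fingers": 0},
  {"angular": [0,0,0],"linear": [0,-0.1,2.7],"fingers": 0},
  {"angular": [0,0,0],"linear": [0,-0.1,3.0],"fingers": 0},
  {"angular": [0,0,0],"linear": [0,-0.1,3.2],"fingers": 0},
  {"angular": [0,0,0],"linear": [0,-0.1,3.3],"fingers": 0},
  {"angular": [0,0,0],"linear": [0,-0.1,3.3],"fingers": 0},
])

```text
time_s: 8.32
tool_pos: [504.7, -63.0, 54.8]
orientation: [3.141, 0.0, 2.221]
contact_force: [-0.8, -0.2, 1.3]
opening: 0.1
gripper_force: 0.3
```

Call:
servo_tool([
  {"angular": [0,0,0],"linear": [0,0,0.1],"fingers": 0},
  {"angular": [0,0,0],"linear": [0,0,0.2],"fingers": 0},
  {"angular": [0,0,0],"linear": [0,0,0.2],"fingers": 0},
])

```text
time_s: 8.7
tool_pos: [504.8, -63.0, 53.3]
orientation: [3.141, 0.001, 2.221]
contact_force: [-2.0, -0.3, 6.5]
opening: -0.0
gripper_force: 3.4
```

Call:
servo_tool([
  {"angular": [0,0,0],"linear": [0,0,0.15],"fingers": 0},
  {"angular": [0,0,0],"linear": [0,0,0.15],"fingers": 0},
  {"angular": [0,0,0],"linear": [0,0,0.15],"fingers": 0},
])

```text
time_s: 9.07
tool_pos: [504.9, -63.0, 53.1]
orientation: [3.14, 0.001, 2.221]
contact_force: [-6.2, 0.5, 16.7]
opening: -0.1
gripper_force: 8.3
```

Call:
servo_tool([
  {"angular": [0,0,0],"linear": [0,0,-1],"fingers": 0},
  {"angular": [0,0,0],"linear": [0,0,-4],"fingers": 0},
  {"angular": [0,0,0],"linear": [0,0,-8],"fingers": 0},
  {"angular": [0,0,0],"linear": [0,0,-8],"fingers": 0},
  {"angular": [0,0,0],"linear": [0,0,-8],"fingers": 0},
])

```text
time_s: 9.7
tool_pos: [504.6, -63.0, 130.6]
orientation: [-3.141, -0.0, 2.221]
contact_force: [0.4, 0.3, -0.4]
opening: 0.2
gripper_force: 0.0
```

```bash
python3 - <<'E'
from h import *
a=snap('scene','s6');st=r.get_state();print(st['tool_pos'],delta([537,52,80]))
cv2.imwrite('pics/c6.png',np.clip(cv2.resize(a['color'][160:240,200:300],(800,600),interpolation=2)*1.3,0,255).astype(np.uint8))
E
```

```text
[504.21867307 -62.95442076 130.13013827] (array([7.16, 9.57, 5.01]), None)
```

View pics/c6.png

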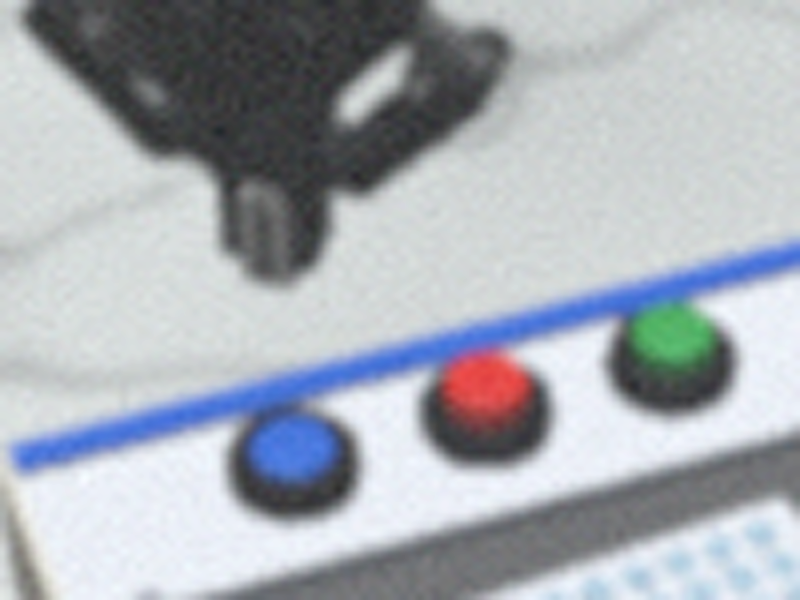

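The blue cap at (293,448) is down in its collar and stays in. Green, at (672,335), is next.

Call:
servo_tool([
  {"angular": [0,0,0],"linear": [2.4,3.2,0],"fingers": 0},
  {"angular": [0,0,0],"linear": [4.8,6.4,0],"fingers": 0},
  {"angular": [0,0,0],"linear": [7.15,9.55,0],"fingers": 0},
  {"angular": [0,0,0],"linear": [7.15,9.55,2],"fingers": 0},
  {"angular": [0,0,0],"linear": [7.15,9.55,4.5],"fingers": 0},
  {"angular": [0,0,0],"linear": [7.15,9.55,4.5],"fingers": 0},
  {"angular": [0,0,0],"linear": [7.15,9.55,4.5],"fingers": 0},
])

```text
time_s: 10.62
tool_pos: [537.2, 51.6, 86.5]
orientation: [-3.141, -0.0, 2.221]
contact_force: [-0.2, 0.0, 0.3]
opening: -0.1
gripper_force: 0.0
```

Call:
servo_tool([
  {"angular": [0,0,0],"linear": [0,0,1.2],"fingers": 0},
  {"angular": [0,0,0],"linear": [0,0,2.2],"fingers": 0},
  {"angular": [0,0,0],"linear": [0,0,2.6],"fingers": 0},
  {"angular": [0,0,0],"linear": [0,0,2.9],"fingers": 0},
  {"angular": [0,0,0],"linear": [0,0,3.1],"fingers": 0},
  {"angular": [0,0,0],"linear": [0,0,3.1],"fingers": 0},
])

```text
time_s: 11.38
tool_pos: [537.2, 51.7, 55.4]
orientation: [3.142, 0.0, 2.221]
contact_force: [-3.2, -0.4, 3.7]
opening: 0.1
gripper_force: 1.8
```

Call:
servo_tool([
  {"angular": [0,0,0],"linear": [0,0,0.2],"fingers": 0},
  {"angular": [0,0,0],"linear": [0,0,0.4],"fingers": 0},
  {"angular": [0,0,0],"linear": [0,0,0.4],"fingers": 0},
  {"angular": [0,0,0],"linear": [0,0,0.4],"fingers": 0},
])

```text
time_s: 11.88
tool_pos: [537.5, 51.7, 53.3]
orientation: [3.14, 0.001, 2.221]
contact_force: [-8.1, -1.4, 18.3]
opening: 0.0
gripper_force: 8.9
```

Call:
servo_tool([
  {"angular": [0,0,0],"linear": [0,0,-1],"fingers": 0},
  {"angular": [0,0,0],"linear": [0,0,-4],"fingers": 0},
  {"angular": [0,0,0],"linear": [0,0,-8],"fingers": 0},
  {"angular": [0,0,0],"linear": [0,0,-10],"fingers": 0},
  {"angular": [0,0,0],"linear": [0,0,-10],"fingers": 0},
  {"angular": [0,0,0],"linear": [0,0,-10],"fingers": 0},
  {"angular": [0,0,0],"linear": [0,0,-10],"fingers": 0},
])

```text
time_s: 12.75
tool_pos: [536.8, 51.7, 149.8]
orientation: [-3.14, -0.001, 2.221]
contact_force: [-0.4, 0.6, -0.0]
opening: 0.3
gripper_force: 0.0
```

```bash
python3 - <<'E'
from h import *
a=snap('scene','s7')
cv2.imwrite('pics/c7.png',np.clip(cv2.resize(a['color'][120:270,180:380],(800,600),interpolation=2)*1.3,0,255).astype(np.uint8))
E
```

```text
(no output)
```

View pics/c7.png

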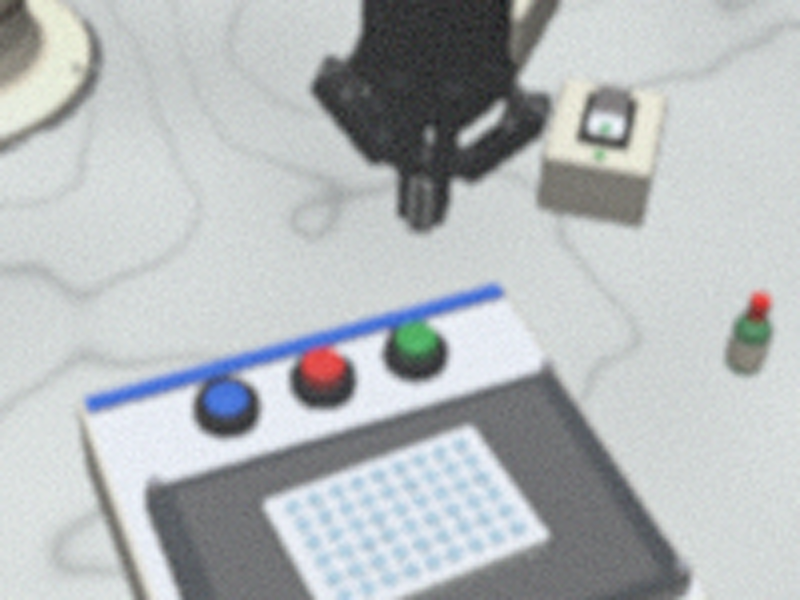

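The rocker is on (605,115), blue is in (227,405), green (416,340) and red (322,368) are up, and the arm is clear. Handing in.

```bash
python3 -c "
from plant import r
print(r.close_job())"
```

```text
the job is handed in; nothing more can be done
None
```

I switched the rocker on, latched the blue key and pressed and released the green key, in that order, without touching the red key or the loose items; the job is handed in at about 13 s, with no verdict shown.

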